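# Put the hammer away in the carver's tool tray

### The job

Pick up the steel-headed hammer from the horn carver's counter, gripping the handle near its balance point just behind the head; lift it clear of the counter and pause for a second so you see it hang level. Then, keeping it level, lay it down (do not drop it) flat in the wide empty bay of the wooden tool tray, lengthwise, with its head at the end that has the tall end board, and let go. Leave the wooden mallet where it lies.

Things in the scene. Friction and masses are not known exactly. Their poses are not given: they have to be found in the camera images.
- hammer_balance (a point): Hammer lying on its side: steel head (24 mm along the handle, 78 across, 26 thick) on a pale wooden handle, 298 mm long, 0.37 kg. Origin: its balance point, on the handle's centre line, 13 mm above what it lies on; handle here 22 mm wide, 22 high. x runs along the handle to the head, z up. Head centre at x = 48 mm, front end at 66, butt at -232, so mid-length is x = -83.
- tray_bay (a point): Fixed wooden tool tray 366 x 190 mm with a wide empty bay and a narrow bay of files. Origin: centre of the wide bay, on its floor, 6 mm above the counter. x runs along the bay to the tall end board (56 mm above the counter), y to the narrow bay, z up. Bay inside 350 x 116 mm, other walls 24 mm above the counter. A hammer centred in it, head to the board, has its balance point at x = 83 mm, y = 0.
- mallet_centre (a point): Bystander: wooden mallet with a blocky wooden head 55 x 105 x 40 mm and a round handle with a bulbous end, 282 mm long. Origin on the handle's centre line, 20 mm above the counter; x runs along the handle to the head, whose centre is at x = 50 mm; the handle ends at x = -205. It and the hammer lie side by side, either one on the left.

How it is judged:
On the way, in this order (a step that is already met when the one before it is completed fails the run):
1. the hammer hangs from the fingers, gripped within 30 mm of its balance point, its centre line more than 30 mm above the counter and level within 10 degrees, for 0.4 s (height (world z) of hammer_balance above 0.03 m and angle between hammer_balance's own z axis and vertical below 0.175 rad and contact force between the fingers and hammer above 1 N and x of the grasp point in the frame of hammer_balance between -0.03 and 0.03 m and contact force between hammer and table below 0.1 N), for 0.4 s.
2. the hammer is down flat in the wide bay, head to the tall end board, while the fingers still hold it (x of hammer_balance in the frame of tray_bay between 0.055 and 0.111 m and y of hammer_balance in the frame of tray_bay between -0.028 and 0.028 m and z of hammer_balance in the frame of tray_bay between 0.005 and 0.021 m and angle between the x axis of hammer_balance and the x axis of tray_bay, either way round below 0.24 rad and angle between hammer_balance's own z axis and vertical below 0.17 rad and contact force between the fingers and hammer above 0.5 N), for 0.05 s.
At the end, for the whole second after the job is handed in: The hammer lies flat in the wide bay of the tray, released and at rest, lengthwise (within 13 degrees), head to the tall end board, in the middle of the bay within 28 mm along and across; the mallet is within 25 mm of where it lay (x of hammer_balance in the frame of tray_bay between 0.055 and 0.111 m and y of hammer_balance in the frame of tray_bay between -0.028 and 0.028 m and z of hammer_balance in the frame of tray_bay between 0.005 and 0.021 m and angle between the x axis of hammer_balance and the x axis of tray_bay, either way round below 0.24 rad and angle between hammer_balance's own z axis and vertical below 0.17 rad and linear speed of hammer below 0.02 m/s and distance of mallet_centre from where it was at the start of the episode below 0.025 m); the robot touches nothing.
It fails at once if the hammer leans more than 20 degrees out of level (angle between hammer_balance's own z axis and vertical above 0.35 rad).
It fails at once if the mallet is moved more than 25 mm (distance of mallet_centre from where it was at the start of the episode above 0.025 m).
It also fails if it takes over 51 s, if anything falls off the work surface, if the arm or the gripper's body presses on something with over 40 N, if the wrist force passes 120 N, or if a joint passes its speed limit or range.

### The arm

A 6-joint arm with a two-finger parallel gripper is mounted at the origin on the work surface. World frame = base frame: x ahead of the robot, y to its left, z up, the work surface at z = 0. Lengths are in m, angles in rad, forces in N, time in s.
With the tool pointing down it reaches from about 0.275 to 0.825 m from the base axis. Payload 4.9 kg.
Tool frame: the origin (TCP) lies at the centre of the arm's flange, where the gripper is bolted on; the fingertips stand 173 mm ahead of it and the grasp point (between the pads) lies 155 mm ahead of it; z points along the fingers, y is the line along which they close (so a half turn about z gives the same grasp; the last joint's range is limited). The gripper opens to 85 mm and grips with 20 to 120 N. Pads are 22 mm wide; open, the fingers measure 114 mm over their backs; the gripper's body (76 mm by 85 mm) begins 54 mm behind the grasp point. The pads swing forward as they close: fully open they stand 13 mm farther back than shut.
Start: joints at [1.122, 0.326, -0.193, 1.052, 0, 1.437], TCP at [0.17, 0.523, 0.405] pointing down, gripper open.
Joint ranges: [-2.65, 2.65], [-0.97, 1.79], [-1.3, 1.35], [-1.93, 2.1], [-1.47, 1.37], [-3.14, 3.14]. Speed limits (rad/s): [2.57, 2.57, 3.14, 3.14, 3.14, 3.14].

### API

Orientations are given as a 3x3 rotation matrix whose columns are the frame's x, y, z axes.
In Python, from bench import * gives the robot as it stands. The module is installed in compiled form; this text tells all that it offers.
- The arm moves only by the tool apply_moves, never from a script. Its argument "increments" is a list of rows, each an object with "offset": the shift along the tool's x, y, z scaled (see below), a list of three; "yaw": the turn about the tool's z scaled (see below); "grip": the closure, from -1 (fully open) to 1 (shut). A call has 1 to 20 rows; each row is the pose to reach, as a shift and turn from the pose commanded when the call began, along the tool's axes at that moment, turning the shorter way round; what a row does not reach only later rows make up. The controller multiplies each number of a shift by 200 mm and each number of a turn by 180 degrees. A row lasts 1/10 s, in which the tool goes at most 50 mm and 8.59 degrees, less where a joint would pass 70% of its speed; a pose out of reach is approached as far as the arm can. A call with a number of a shift or a turn outside -1 to 1 is refused whole. A call with a gripper value outside its range is refused whole. The fingers move at their own pace and stop on an object; the grip force is fixed at half the most. Time passes only in rows, so rows that repeat a pose let the fingers close. It gives the time, the measured TCP pose, the force, the opening and the grip force at its end, in the units of the state.
- state(): the state, without advancing time (a new reading comes with each control period).
- capture(name): name is "side" or "top" or "wrist"; returns the picture (384x512x3 uint8, blue, green, red); there is no depth.
- get_calibration(name): a dict with "fov_y" (degrees; the focal length in pixels is half the picture's height over the tangent of half this angle, whatever the lens; pixels are square), "cx", "cy" (the principal point, pixels), "dist_coeffs" ([k1, k2, p1, p2, k3] as OpenCV has them; the pictures are not rectified), "origin" and "orientation" of the camera in the world. Camera axes: x right, y down, z forward; pixel columns grow to the right and rows downward; lengths in m; the calibration is good to about 2 mm. A picture is of the moment at which its call begins: read the wrist's pose just before it. get_calibration takes no time and is no camera call; for the wrist camera it gives the pose at the moment of the call.
- job_done(): hands the job in; it is judged then, once.
Trained networks look in the newest picture that a camera, given by its name, has taken for a name from the list of things; names that differ only in an ending like _2 or _b are one class to them, and where a whole thing is asked for, a point or a joint stands for the part that bears it (a point fixed in the world has none). Each returns a list of dicts, best first, with "p" (0 to 1); they miss things now and then, are a little off and sometimes report something else, mostly with a low value. They report only what shows in the picture. A call takes as long as a camera call.
- boxes_of(thing, camera): "uv" ([column, row] in pixels, amid what is visible of it).
The state is a dict: "time": time; "joint_pos": joint angles; "joint_velocities": joint speeds; "tau": joint torques, N m; "tcp_pos": TCP position; "ee_rot": TCP orientation; "force": force on the tool from outside, world axes, zero at the start; "wrist_torque": the same for the moment, N m; "finger_gap": finger opening in m; "grasp_force": force on a finger pad.
Only numpy, scipy, OpenCV 4.12 (cv2) and the standard library are available. Lean on these libraries where they do the work, as an engineer would, in place of code of your own. Each camera call takes 0.05 s, during which the arm holds its last target. There are 200 camera calls.

## Working session

There is one attempt and no reset: what is moved stays moved. The work goes in short steps, Python scripts to look and compute and a tool call to move; the robot and the scene stay as the last step left them, time stands still between calls to the robot, and variables do not carry over. Pictures are saved under pics/ and viewed, at most 10 in all, crops included, and the job is handed in when it is done.

Besides the shell and the picture viewer there is one more tool, called after "Emit:" in YAML: its name, and indented under it one key for each argument. apply_moves: Moves the arm, as the interface text tells. Shifts and turns lie within -1 to 1; 1 stands for 200 mm of shift or 180 degrees of turn. Its arguments: {"type":"object","properties":{"increments":{"type":"array","items":{"type":"object","properties":{"offset":{"type":"array","items":{"type":"number","minimum":-1,"maximum":1}},"yaw":{"type":"number","minimum":-1,"maximum":1},"grip":{"type":"number"}}}}},"required":["increments"]}

```bash
mkdir -p pics; cat > h.py <<'E'
from bench import *
import numpy as np, cv2
def ray(name,uv,z,c=None):
    c=c or get_calibration(name)
    f=192/np.tan(np.radians(c["fov_y"])/2)
    K=np.array([[f,0,c["cx"]],[0,f,c["cy"]],[0,0,1]])
    p=cv2.undistortPoints(np.array([[uv]],float),K,np.array(c["dist_coeffs"],float))[0,0]
    R=np.array(c["orientation"]);o=np.array(c["origin"])
    d=R@np.array([p[0],p[1],1]); return o+d*(z-o[2])/d[2]
E
python3 - <<'E'
from h import *
s=state();print(s["time"],s["tcp_pos"],s["ee_rot"],s["finger_gap"])
for n in("top","side"):
    im=capture(n);cv2.imwrite(f"pics/{n}0.png",im)
    print(n,get_calibration(n)["origin"])
    for t,z in(("hammer_balance",.013),("tray_bay",.006),("mallet_centre",.02)):
        for b in boxes_of(t,n)[:3]: print(n,t,b,ray(n,b["uv"],z).round(3))
E
```

```text
0.0 [0.17017104 0.5227059  0.40389044] [[-9.50856048e-01  3.09632443e-01 -7.25252154e-04]
 [ 3.09633229e-01  9.50854743e-01 -1.58790237e-03]
 [ 1.97943360e-04 -1.73442874e-03 -9.99998476e-01]] 0.08549803254864642
top [ 0.32104026 -0.03312863  1.11016413]
top hammer_balance {'uv': [276.0, 211.4], 'p': 0.57} [ 0.502 -0.115  0.013]
top tray_bay {'uv': [142.8, 225.8], 'p': 0.84} [0.456 0.212 0.006]
top mallet_centre {'uv': [362.5, 171.5], 'p': 0.9} [ 0.609 -0.332  0.02 ]
side [ 0.34211041 -0.75201795  0.580712  ]
side hammer_balance {'uv': [239.0, 229.2], 'p': 0.75} [ 0.489 -0.117  0.013]
side tray_bay {'uv': [200.6, 161.5], 'p': 0.96} [0.453 0.217 0.006]
side mallet_centre {'uv': [328.1, 294.3], 'p': 0.92} [ 0.604 -0.349  0.02 ]
```

View pics/top0.png

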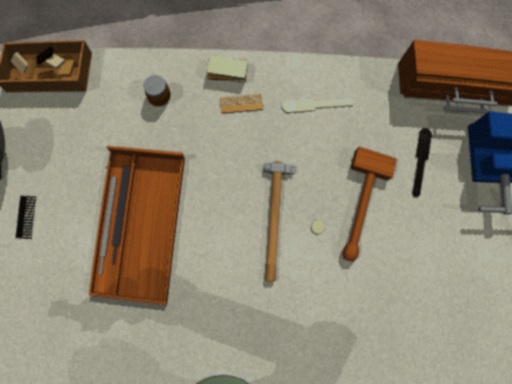

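The hammer is in the middle, with its head at about (279,169) and its butt at (270,280). The mallet is to its right. The tray is on the left, its tall board at the top edge (row ~150) and its wide bay on the right. I'll zoom in for accurate points.

```bash
python3 - <<'E'
import cv2
im=cv2.imread("pics/top0.png")[140:310,85:310]
cv2.imwrite("pics/z.png",cv2.resize(im,None,fx=3.5,fy=3.5,interpolation=cv2.INTER_CUBIC))
E
```

```text
(no output)
```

View pics/z.png

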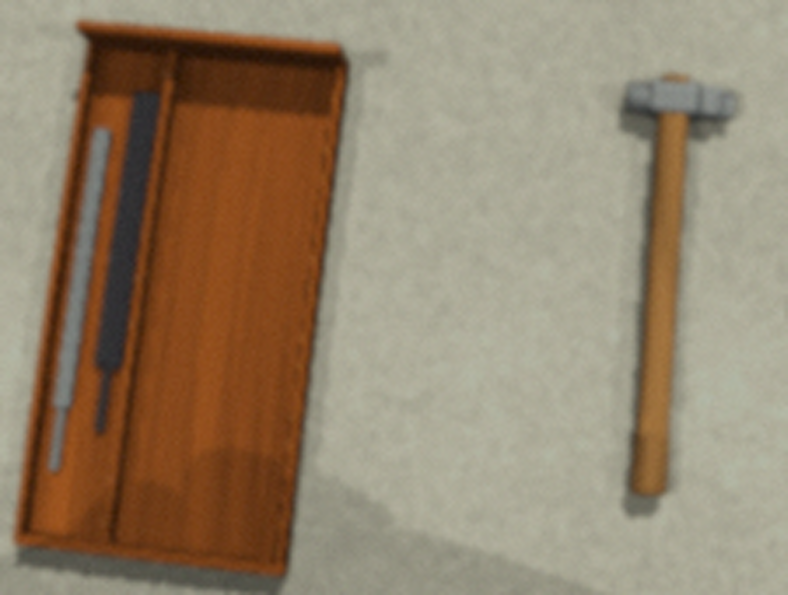

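```bash
python3 - <<'E'
from h import *
P=lambda u,v,z:ray("top",(85+u/3.5,140+v/3.5),z)
f,b,hc=P(675,75,.018),P(649,494,.016),P(682,99,.026)
print("hammer",f,b,np.linalg.norm(f-b),hc)
d=(f-b)/np.linalg.norm(f-b);print("ang",np.degrees(np.arctan2(d[1],d[0])),"bal",b+.232*d,f-.066*d)
c=[P(80,24,.056),P(343,47,.056),P(283,577,.024),P(18,545,.024)]
for q in c:print(q.round(4))
L=lambda i,j:np.linalg.norm((c[i]-c[j])[:2])
print(L(0,1),L(1,2),L(2,3),L(3,0))
x=(c[0]+c[1]-c[2]-c[3])[:2];x/=np.linalg.norm(x);y=np.array([-x[1],x[0]])
m=sum(c)[:2]/4
bay=m+y*(-95+8+58)/1000
print("tray ang",np.degrees(np.arctan2(x[1],x[0])),"mid",m,"bay",bay,"target",bay+.083*x)
w=[P(112,545,.024),P(283,577,.024)];print(w)
s=state();R=s["ee_rot"];g=b+.232*d
print("move tool axes mm",R.T@(np.array([g[0],g[1],.25])-s["tcp_pos"])*1000, "y-axis ang",np.degrees(np.arctan2(R[1,1],R[0,1])))
E
```

```text
hammer [ 0.62777828 -0.11711823  0.018     ] [ 0.33157978 -0.10493381  0.016     ] 0.2964557479474428 [ 0.60808793 -0.12175542  0.026     ]
ang -2.3555911310021425 bal [ 0.56337846 -0.11446908  0.01756516] [ 0.56183555 -0.11440561  0.01755474]
[0.641  0.3038 0.056 ]
[0.6293 0.1161 0.056 ]
[0.2672 0.1413 0.024 ]
[0.2791 0.3268 0.024 ]
0.18807777270712153 0.3630223291612558 0.18589374892886498 0.3626270823173041
tray ang -3.8047829679235035 mid [0.45414733 0.22200584] bay [0.45222297 0.19306975] target [0.53504003 0.18756211]
[array([0.28288687, 0.26033519, 0.024     ]), array([0.26717886, 0.141288  , 0.024     ])]
move tool axes mm [-571.14061183 -484.33283961  154.69935184] y-axis ang 71.96251169257309
```

Emit:
apply_moves:
  increments:
    - {"offset":[-1,-0.85,0],"yaw":0}
    - {"offset":[-1,-0.85,0],"yaw":0}
    - {"offset":[-1,-0.85,0],"yaw":0}
    - {"offset":[-1,-0.85,0],"yaw":0}
    - {"offset":[-1,-0.85,0],"yaw":0}
    - {"offset":[-1,-0.85,0],"yaw":0}

```text
invalid input at $.increments[0]: expected keys offset, yaw, grip
```

Emit:
apply_moves:
  increments:
    - {"offset":[-1,-0.85,0],"yaw":0}
    - {"offset":[-1,-0.85,0],"yaw":0}
    - {"offset":[-1,-0.85,0],"yaw":0}
    - {"offset":[-1,-0.85,0],"yaw":0}
    - {"offset":[-1,-0.85,0],"yaw":0}
    - {"offset":[-1,-0.85,0],"yaw":0}

```text
invalid input at $.increments[0]: expected keys offset, yaw, grip
```

Emit:
apply_moves:
  increments:
    - {"offset":[-0.855,-0.72,0.5],"yaw":-0.087}
    - {"offset":[-0.855,-0.72,0.5],"yaw":-0.087}
    - {"offset":[-0.855,-0.72,0.5],"yaw":-0.087}
    - {"offset":[-0.855,-0.72,0.5],"yaw":-0.087}
    - {"offset":[-0.855,-0.72,0.5],"yaw":-0.087}
    - {"offset":[-0.855,-0.72,0.5],"yaw":-0.087}
    - {"offset":[-0.855,-0.72,0.5],"yaw":-0.087}
    - {"offset":[-0.855,-0.72,0.5],"yaw":-0.087}

```text
invalid input at $.increments[0]: expected keys offset, yaw, grip
```

```bash
python3 - <<'E'
from h import *
s=state();c=get_calibration("wrist");im=capture("wrist");cv2.imwrite("pics/w1.png",im)
R=s["ee_rot"];print(s["time"],s["tcp_pos"],R.round(3).tolist(),s["finger_gap"])
for b in boxes_of("hammer_balance","wrist")[:2]:print(b,ray("wrist",b["uv"],.013,c))
import json;json.dump({k:np.array(v).tolist() for k,v in c.items()},open("w1.json","w"))
g=np.array([.562,-.1145,.178]);print(R.T@(g-s["tcp_pos"])*1000,np.degrees(np.arctan2(R[1,1],R[0,1])))
E
```

```text
0.4 [0.1702887  0.5229474  0.40457184] [[-0.951, 0.31, -0.0], [0.31, 0.951, -0.0], [0.0, -0.0, -1.0]] 0.08545727074574577
[-569.83968499 -484.76985702  226.69947487] 71.96251169257309
```

View pics/w1.png

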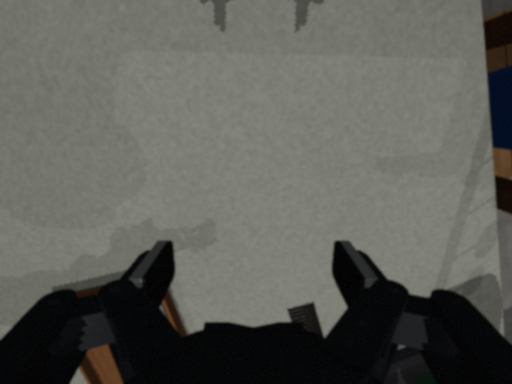

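The arm hasn't moved because every row must include `grip`. The wrist picture shows bare counter, the fingers at about (160,260) and (345,260), and a corner of the tray at lower left.

Emit:
apply_moves:
  increments:
    - {"offset":[-1,-0.85,0],"yaw":0,"grip":-1}
    - {"offset":[-1,-0.85,0],"yaw":0,"grip":-1}
    - {"offset":[-1,-0.85,0],"yaw":0,"grip":-1}
    - {"offset":[-1,-0.85,0],"yaw":0,"grip":-1}
    - {"offset":[-1,-0.85,0],"yaw":0,"grip":-1}
    - {"offset":[-1,-0.85,0],"yaw":0,"grip":-1}

```text
time: 1.1
tcp_pos: [0.3093, 0.2963, 0.4049]
ee_rot: [[-0.949, 0.315, 0.001], [0.315, 0.949, -0.001], [-0.001, -0.001, -1.0]]
force: [-0.3, 0.2, 0.7]
finger_gap: 0.0854
grasp_force: 0.0
```

Emit:
apply_moves:
  increments:
    - {"offset":[-1,-0.85,0],"yaw":0,"grip":-1}
    - {"offset":[-1,-0.85,0],"yaw":0,"grip":-1}
    - {"offset":[-1,-0.85,0],"yaw":0,"grip":-1}
    - {"offset":[-1,-0.85,0],"yaw":0,"grip":-1}
    - {"offset":[-1,-0.85,0],"yaw":0,"grip":-1}
    - {"offset":[-1,-0.85,0],"yaw":0,"grip":-1}

```text
time: 1.7
tcp_pos: [0.4477, 0.0727, 0.4049]
ee_rot: [[-0.949, 0.314, 0.002], [0.314, 0.949, -0.001], [-0.002, -0.0, -1.0]]
force: [-0.2, -0.5, -0.4]
finger_gap: 0.0854
grasp_force: 0.0
```

Emit:
apply_moves:
  increments:
    - {"offset":[-0.855,-0.72,0.5],"yaw":-0.087,"grip":-1}
    - {"offset":[-0.855,-0.72,0.5],"yaw":-0.087,"grip":-1}
    - {"offset":[-0.855,-0.72,0.5],"yaw":-0.087,"grip":-1}
    - {"offset":[-0.855,-0.72,0.5],"yaw":-0.087,"grip":-1}
    - {"offset":[-0.855,-0.72,0.5],"yaw":-0.087,"grip":-1}
    - {"offset":[-0.855,-0.72,0.5],"yaw":-0.087,"grip":-1}
    - {"offset":[-0.855,-0.72,0.5],"yaw":-0.087,"grip":-1}
    - {"offset":[-0.855,-0.72,0.5],"yaw":-0.087,"grip":-1}

```text
time: 2.5
tcp_pos: [0.563, -0.1126, 0.305]
ee_rot: [[-0.999, 0.04, -0.0], [0.04, 0.999, 0.001], [0.0, 0.001, -1.0]]
force: [-0.3, 0.4, 0.6]
finger_gap: 0.0854
grasp_force: 0.0
```

```bash
python3 - <<'E'
from h import *
s=state();c=get_calibration("wrist");im=capture("wrist");cv2.imwrite("pics/w2.png",im)
R=s["ee_rot"];print(s["time"],s["tcp_pos"],R.round(3).tolist(),s["finger_gap"])
for b in boxes_of("hammer_balance","wrist")[:2]:print(b,ray("wrist",b["uv"],.013,c))
import json;json.dump({k:np.array(v).tolist() for k,v in c.items()},open("w2.json","w"))
g=np.array([.562,-.1145,.178]);print(R.T@(g-s["tcp_pos"])*1000,np.degrees(np.arctan2(R[1,1],R[0,1])))
E
```

```text
2.5 [ 0.56303509 -0.11262561  0.30501152] [[-0.999, 0.04, -0.0], [0.04, 0.999, 0.001], [0.0, 0.001, -1.0]] 0.08536470029157853
{'uv': [249.8, 144.4], 'p': 0.97} [ 0.51760101 -0.11377903  0.013     ]
[  0.90345102  -2.00029606 127.01059996] 87.70760043676009
```

View pics/w2.png

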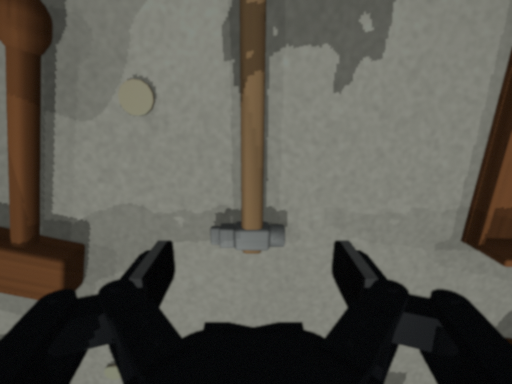

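The wrist picture shows the hammer with its head centre at about (248,237), front end at (252,252) and handle centre at (252,200). I'll check the earlier position against these.

```bash
python3 - <<'E'
from h import *
import json;c=json.load(open("w2.json"))
for uv,z in(((252,252),.013),((250,237),.026),((252,215),.024),((254,30),.024)):print(uv,ray("wrist",uv,z,c))
E
```

```text
(252, 252) [ 0.63288223 -0.11627899  0.013     ]
(250, 237) [ 0.60878582 -0.11730818  0.026     ]
(252, 215) [ 0.58587738 -0.11437003  0.024     ]
(254, 30) [ 0.42326963 -0.10621119  0.024     ]
```

Emit:
apply_moves:
  increments:
    - {"offset":[0,-0.006,0.2],"yaw":0.002,"grip":-1}
    - {"offset":[0,-0.006,0.4],"yaw":0.002,"grip":-1}
    - {"offset":[0,-0.006,0.5],"yaw":0.002,"grip":-1}
    - {"offset":[0,-0.006,0.58],"yaw":0.002,"grip":-1}
    - {"offset":[0,-0.006,0.63],"yaw":0.002,"grip":-1}
    - {"offset":[0,-0.006,0.635],"yaw":0.002,"grip":-1}
    - {"offset":[0,-0.006,0.635],"yaw":0.002,"grip":-1}
    - {"offset":[0,-0.006,0.635],"yaw":0.002,"grip":-1}

```text
time: 3.4
tcp_pos: [0.5639, -0.1152, 0.1789]
ee_rot: [[-0.999, 0.047, 0.002], [0.047, 0.999, -0.001], [-0.002, -0.001, -1.0]]
force: [0.3, -0.3, 0.2]
finger_gap: 0.0851
grasp_force: 0.0
```

Emit:
apply_moves:
  increments:
    - {"offset":[0,0,0],"yaw":0,"grip":0}
    - {"offset":[0,0,0],"yaw":0,"grip":0.3}
    - {"offset":[0,0,0],"yaw":0,"grip":0.5}
    - {"offset":[0,0,0],"yaw":0,"grip":1}
    - {"offset":[0,0,0],"yaw":0,"grip":1}
    - {"offset":[0,0,0],"yaw":0,"grip":1}
    - {"offset":[0,0,0],"yaw":0,"grip":1}
    - {"offset":[0,0,0],"yaw":0,"grip":1}
    - {"offset":[0,0,0],"yaw":0,"grip":1}
    - {"offset":[0,0,0],"yaw":0,"grip":1}

```text
time: 4.4
tcp_pos: [0.5635, -0.1151, 0.1781]
ee_rot: [[-0.999, 0.048, 0.001], [0.048, 0.999, 0.0], [-0.001, 0.0, -1.0]]
force: [-1.2, 2.7, 5.2]
finger_gap: 0.0205
grasp_force: 59.9
```

Emit:
apply_moves:
  increments:
    - {"offset":[0,0,-0.03],"yaw":0,"grip":1}
    - {"offset":[0,0,-0.08],"yaw":0,"grip":1}
    - {"offset":[0,0,-0.15],"yaw":0,"grip":1}
    - {"offset":[0,0,-0.25],"yaw":0,"grip":1}
    - {"offset":[0,0,-0.35],"yaw":0,"grip":1}
    - {"offset":[0,0,-0.44],"yaw":0,"grip":1}
    - {"offset":[0,0,-0.5],"yaw":0,"grip":1}
    - {"offset":[0,0,-0.5],"yaw":0,"grip":1}
    - {"offset":[0,0,-0.5],"yaw":0,"grip":1}
    - {"offset":[0,0,-0.5],"yaw":0,"grip":1}
    - {"offset":[0,0,-0.5],"yaw":0,"grip":1}
    - {"offset":[0,0,-0.5],"yaw":0,"grip":1}
    - {"offset":[0,0,-0.5],"yaw":0,"grip":1}
    - {"offset":[0,0,-0.5],"yaw":0,"grip":1}
    - {"offset":[0,0,-0.5],"yaw":0,"grip":1}
    - {"offset":[0,0,-0.5],"yaw":0,"grip":1}
    - {"offset":[0,0,-0.5],"yaw":0,"grip":1}

```text
time: 6.1
tcp_pos: [0.5634, -0.1152, 0.2777]
ee_rot: [[-0.999, 0.048, 0.0], [0.048, 0.999, -0.0], [-0.0, -0.0, -1.0]]
force: [0.2, -0.7, -2.9]
finger_gap: 0.0208
grasp_force: 59.0
```

```bash
python3 - <<'E'
from h import *
cs=capture("side");im=capture("wrist");cv2.imwrite("pics/w3.png",cv2.resize(np.hstack([cs,im]),(800,300)))
s=state();R=s["ee_rot"];print(s["time"],s["tcp_pos"],s["wrist_torque"],s["force"],s["grasp_force"])
g=np.array([.535,.1876,.278]);print("move",R.T@(g-s["tcp_pos"])*1000,np.degrees(np.arctan2(R[1,1],R[0,1])))
E
```

```text
6.2 [ 0.56333242 -0.11523733  0.27774023] [ 0.02935722 -0.01789177  0.00695212] [-0.0072279   0.21022727 -3.8831816 ] 58.983548283576965
move [ 4.27692920e+01  3.01137765e+02 -2.72782437e-01] 87.26142317781527
```

View pics/w3.png

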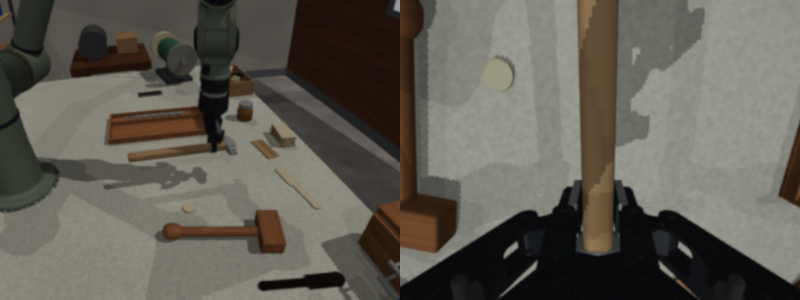

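The hammer hangs level about 10 cm up: it is horizontal in the side view at about (180,152), the wrist moment is near zero, and the mallet hasn't moved. Next I carry it to the tray.

Emit:
apply_moves:
  increments:
    - {"offset":[0.01,0.06,0],"yaw":0,"grip":1}
    - {"offset":[0.03,0.18,0],"yaw":0,"grip":1}
    - {"offset":[0.05,0.32,0],"yaw":0.003,"grip":1}
    - {"offset":[0.08,0.48,0],"yaw":0.006,"grip":1}
    - {"offset":[0.1,0.64,0],"yaw":0.006,"grip":1}
    - {"offset":[0.12,0.8,0],"yaw":0.006,"grip":1}
    - {"offset":[0.14,0.92,0],"yaw":0.006,"grip":1}
    - {"offset":[0.15,1,0],"yaw":0.006,"grip":1}
    - {"offset":[0.15,1,0],"yaw":0.006,"grip":1}

```text
time: 7.1
tcp_pos: [0.5423, 0.0882, 0.2777]
ee_rot: [[-0.998, 0.063, -0.0], [0.063, 0.998, 0.001], [0.0, 0.001, -1.0]]
force: [0.4, -0.6, -5.1]
finger_gap: 0.0206
grasp_force: 59.3
```

Emit:
apply_moves:
  increments:
    - {"offset":[0.01,0.06,0],"yaw":0,"grip":1}
    - {"offset":[0.03,0.18,0],"yaw":0,"grip":1}
    - {"offset":[0.05,0.32,0],"yaw":0,"grip":1}
    - {"offset":[0.06,0.42,0],"yaw":0,"grip":1}
    - {"offset":[0.06,0.48,0],"yaw":0,"grip":1}
    - {"offset":[0.06,0.505,0],"yaw":0,"grip":1}
    - {"offset":[0.06,0.505,0],"yaw":0,"grip":1}
    - {"offset":[0.06,0.505,0],"yaw":0,"grip":1}

```text
time: 7.9
tcp_pos: [0.5378, 0.1868, 0.2776]
ee_rot: [[-0.998, 0.068, -0.0], [0.068, 0.998, -0.001], [0.0, -0.001, -1.0]]
force: [0.3, 0.3, -5.1]
finger_gap: 0.0209
grasp_force: 59.4
```

```bash
python3 - <<'E'
from h import *
im=capture("top");w=capture("wrist");cv2.imwrite("pics/t4.png",np.hstack([cv2.resize(im[130:320,80:250],(340,380)),w[:380,:][:, 30:482]]))
s=state();R=s["ee_rot"];print(s["time"],s["tcp_pos"],s["wrist_torque"],s["force"])
g=np.array([.535,.1876,.184]);print("move",R.T@(g-s["tcp_pos"])*1000,np.degrees(np.arctan2(R[1,1],R[0,1])))
E
```

```text
8.0 [0.53776146 0.18669412 0.27760291] [-0.01412687 -0.02655488  0.02578392] [ 0.47334821  0.01323669 -3.85982797]
move [ 2.79814776  0.75493276 93.60315664] 86.1056397680345
```

View pics/t4.png

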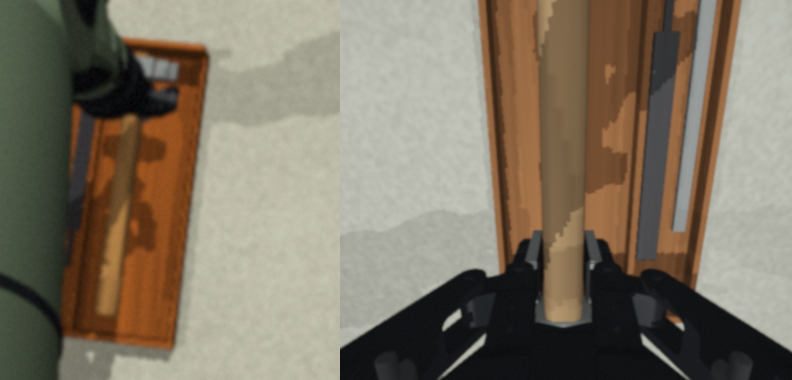

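The hammer is over the wide bay and parallel to it. In the wrist view the bay edges are at columns ~500 and ~632, and the handle is at ~566. The head points to the tall board, so I lower it.

Emit:
apply_moves:
  increments:
    - {"offset":[0.01,0,0.06],"yaw":0,"grip":1}
    - {"offset":[0.01,0,0.14],"yaw":0,"grip":1}
    - {"offset":[0.01,0,0.22],"yaw":0,"grip":1}
    - {"offset":[0.01,0,0.29],"yaw":0,"grip":1}
    - {"offset":[0.01,0,0.35],"yaw":0,"grip":1}
    - {"offset":[0.01,0,0.4],"yaw":0,"grip":1}
    - {"offset":[0.01,0,0.43],"yaw":0,"grip":1}
    - {"offset":[0.01,0,0.445],"yaw":0,"grip":1}
    - {"offset":[0.01,0,0.455],"yaw":0,"grip":1}
    - {"offset":[0.01,0,0.463],"yaw":0,"grip":1}
    - {"offset":[0.01,0,0.468],"yaw":0,"grip":1}
    - {"offset":[0.01,0,0.468],"yaw":0,"grip":1}
    - {"offset":[0.01,0,0.468],"yaw":0,"grip":1}
    - {"offset":[0.01,0,0.468],"yaw":0,"grip":1}

```text
time: 9.4
tcp_pos: [0.5357, 0.1877, 0.1843]
ee_rot: [[-0.998, 0.067, 0.0], [0.067, 0.998, 0.0], [-0.0, 0.0, -1.0]]
force: [-0.9, -0.4, -3.5]
finger_gap: 0.0207
grasp_force: 59.5
```

Emit:
apply_moves:
  increments:
    - {"offset":[0,0,0.003],"yaw":0,"grip":1}
    - {"offset":[0,0,0.006],"yaw":0,"grip":1}
    - {"offset":[0,0,0.008],"yaw":0,"grip":1}
    - {"offset":[0,0,0.008],"yaw":0,"grip":1}
    - {"offset":[0,0,0.008],"yaw":0,"grip":1}

```text
time: 9.9
tcp_pos: [0.5357, 0.1878, 0.184]
ee_rot: [[-0.998, 0.066, 0.001], [0.066, 0.998, 0.0], [-0.001, 0.0, -1.0]]
force: [-4.8, -1.3, 9.5]
finger_gap: 0.0209
grasp_force: 61.3
```

The upward force shows it's down on the floor, so I release with a partial opening and rise.

Emit:
apply_moves:
  increments:
    - {"offset":[0,0,0],"yaw":0,"grip":0.4}
    - {"offset":[0,0,0],"yaw":0,"grip":0.2}
    - {"offset":[0,0,0],"yaw":0,"grip":0}
    - {"offset":[0,0,0],"yaw":0,"grip":0}
    - {"offset":[0,0,0],"yaw":0,"grip":0}
    - {"offset":[0,0,0],"yaw":0,"grip":0}
    - {"offset":[0,0,0],"yaw":0,"grip":0}

```text
time: 10.6
tcp_pos: [0.5357, 0.1877, 0.1824]
ee_rot: [[-0.998, 0.067, -0.0], [0.067, 0.998, 0.0], [0.0, 0.0, -1.0]]
force: [-0.2, -0.0, -0.1]
finger_gap: 0.043
grasp_force: 0.0
```

Emit:
apply_moves:
  increments:
    - {"offset":[0,0,-0.05],"yaw":0,"grip":0}
    - {"offset":[0,0,-0.15],"yaw":0,"grip":0}
    - {"offset":[0,0,-0.3],"yaw":0,"grip":0}
    - {"offset":[0,0,-0.5],"yaw":0,"grip":0}
    - {"offset":[0,0,-0.7],"yaw":0,"grip":0}
    - {"offset":[0,0,-0.7],"yaw":0,"grip":0}
    - {"offset":[0,0,-0.7],"yaw":0,"grip":0}

```text
time: 11.3
tcp_pos: [0.536, 0.1878, 0.3243]
ee_rot: [[-0.998, 0.067, 0.003], [0.067, 0.998, 0.001], [-0.003, 0.001, -1.0]]
force: [-0.8, -0.0, -0.4]
finger_gap: 0.0427
grasp_force: 0.0
```

```bash
python3 - <<'E'
from h import *
w=capture("wrist");sd=capture("side");cv2.imwrite("pics/f.png",cv2.resize(np.hstack([sd,w]),(800,300)))
s=state();print(s["time"],s["tcp_pos"],s["finger_gap"])
E
```

```text
11.4 [0.53512192 0.18758581 0.32191305] 0.04277472654294404
```

View pics/f.png

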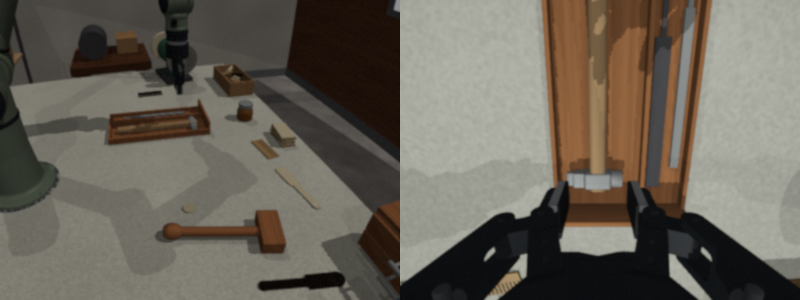

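The hammer lies flat in the middle of the wide bay, with its head at (595,181) toward the tall board. The mallet is where it was and the gripper is clear, so I hand it in.

```bash
python3 -c "
from bench import *
print(job_done())"
```

```text
the job is handed in; nothing more can be done
None
```

The hammer is lying flat in the wide bay, head to the tall end board and released, with the mallet left where it was; I handed the job in at about 11.4 s, and the system gave no verdict.

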